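Unlock the cheese press and take off its lid

TASK

The wooden cheese press is locked by a pin that runs through the latch ears over the tongue of its lid. Draw the pin out and lay it in the notched rest on the side of the press, its shaft down in both notches and about centred over them, and let go; only then lift the lid off by its knob and set it down gently, right way up, in the middle of the round cork trivet. Leave the jars, tins and other kitchen things where they stand.

Things in the scene. Friction and masses are not known exactly. Their poses are not given: they have to be found in the camera images.
- press: Fixed light-wood box with two thin steel bands, 100 x 100 mm outside, walls 8 mm, rim at z = 80 mm; stands on the cooktop (z = 0) or the worktop (7 mm lower). Origin: centre of the box at world z = 0, z up, yaw varies. On its -x side two steel latch ears stand out, on its -y side the pin rest (two steel forks).
- press_bore (a point): Midway between the ears on the line of their 11 mm bores, which run along press y; at (-92, 0, 94.5) mm in the press frame, axes as the press. Ears: 8 mm plates centred at y = +18 and -18 mm, x -106 to -78 mm, top z = 113 mm, on arms from the box wall at z 61 to 79 mm.
- press_notch (a point): Where the middle of the pin's shaft belongs in the rest: (-24, -84, 70) mm in the press frame, on the line of both notches (along press x), 4 mm over their floors. Forks: 7 mm plates at x = -42 and -6 mm, reaching 47 mm out of the wall; notches 11 mm wide, open upward, straight from z 66 to 82 mm, flared mouth to 90 mm.
- pin: Locking pin, 40 g: steel shaft 8 mm thick, 60 mm long, and a turned brown wooden grip 18 mm thick, 32 mm long, at one end. Origin on its axis 28 mm from the grip's inner face, 32 mm from the tapered tip; its y axis points to the tip. At the start it lies in the bores along press y, tip to +y, grip outside the -y ear.
- pin_grip (a point): Centre of the pin's wooden grip, on the axis, 44 mm from the pin's origin towards its -y. At the start 33 mm are free between the grip and the box wall beside it, 6 to 12 mm between grip and ear, and nothing lies below it.
- lid: Loose light-wood lid, 0.2 kg, 100 x 100 x 10 mm; under it a 79 mm square spigot 8 mm deep (2.5 mm play in the box); a steel tongue 18 mm wide, 6 mm thick reaches to x = -110 mm between the ears, under the pin. Origin: centre of the spigot's underside, z up, 72 mm above the press origin when home. Plate top 18 mm, knob top 54 mm above it.
- lid_knob (a point): Centre of the round head of the lid's wooden knob, 43 mm above the lid's origin; the head is 26 mm across and 17 mm high, on a 16 mm neck, lid surface 25 mm below this point.
- trivet: Round cork trivet, 150 mm across, fixed, on the cooktop between the coils or on the worktop; origin on its axis, its top 10 mm above the origin.
- honey_jar: honey jar, 64 mm across, 99 tall; a bystander, standing on the surface; origin at the centre of its underside, z up
- spice_left: spice jar with a screw cap, 45 mm across, 106 tall; a bystander, standing on the surface; origin at the centre of its underside, z up
- spice_right: another spice jar, 45 mm across, 106 tall; a bystander, standing on the surface; origin at the centre of its underside, z up
- pepper_mill: turned wooden pepper mill, 58 mm across, 170 tall; a bystander, standing on the surface; origin at the centre of its underside, z up
- tomato_tin: low tin, 75 mm across, 58 tall; a bystander, standing on the surface; origin at the centre of its underside, z up
- salt_shaker: glass salt shaker, 44 mm across, 90 tall; a bystander, standing on the surface; origin at the centre of its underside, z up
- garlic: garlic bulb, 60 mm across, 58 tall; a bystander, standing on the surface; origin at the centre of its underside, z up

How it is judged:
By the outcome, as a careful person would: the job done as asked, in the order asked, and still so for the second after the job is handed in, with the robot touching nothing.
It also fails if it takes over 54 s, if anything falls off the work surface, if the arm or the gripper's body presses on something with over 40 N, if the wrist force passes 120 N, or if a joint passes its speed limit or range.

ROBOT

A 6-joint arm with a two-finger parallel gripper is mounted at the origin on a cart in front of the work surface, level with it; the furniture and walls round the work are solid. World frame = base frame: x ahead of the robot, y to its left, z up, the work surface at z = 0. Lengths are in mm, angles in rad, forces in N, time in s.
With the tool pointing down it reaches from about 350 to 725 mm from the base axis. Payload 6 kg.
Tool frame: the origin (TCP) lies midway between the tips of the shut fingers; the grasp point (between the pads) lies 19 mm behind it; z points along the fingers, y is the line along which they close (so a half turn about z gives the same grasp; the last joint's range is limited). The gripper opens to 85 mm and grips with 20 to 120 N. Pads are 22 mm wide; open, the fingers measure 114 mm over their backs; the gripper's body (76 mm by 85 mm) begins 54 mm behind the grasp point. The pads swing forward as they close: fully open they stand 13 mm farther back than shut.
Start: joints at [-1.014, 0.04, 0.085, 0, -1.615, -0.334], TCP at [132.588, -585.144, 231.261] pointing down, gripper open.
Joint ranges: [-2.56, 2.56], [-1.29, 2.01], [-1.08, 1.49], [-3.29, 1.98], [-2.81, -0.18], [-2.99, 2.99]. Speed limits (rad/s): [2.57, 2.57, 3.01, 3.14, 3.14, 3.14].

INTERFACE

Orientations are given as a 3x3 rotation matrix whose columns are the frame's x, y, z axes.
In Python, from rig import state, capture, sign_off, spot_in, silhouettes gives the robot as it stands.
- The arm moves only by the shell command python3 -m crank 'ROWS' [FORCE]. ROWS is JSON, one flat list of numbers, 5 for each row, row after row: the shift along the tool's x, y, z in m, then the turn about the tool's z in rad, then the finger opening in m, from 0 to 0.0854. In form: [x, y, z, turn, gripper, x, y, z, turn, gripper, ...]. A call has 1 to 10 rows; each row shifts and turns the commanded pose from where the row before left it, along the tool's axes as they then stand; what a row does not reach is not made up. A row lasts 1/12 s, in which the tool goes at most 41.7 mm and 7.16 degrees, less where a joint would pass 70% of its speed; a pose out of reach is approached as far as the arm can. A call with a gripper value outside its range is refused whole. The fingers move at their own pace and stop on an object; FORCE is the grip in N (left out, the last holds). Time passes only in rows, so rows that do not move let the fingers close. It gives the time, the measured TCP pose, the force, the opening and the grip force at its end, in the units of the state.
- state(): the state, without advancing time (a new reading comes with each control period).
- capture(name): name is "scene" or "top" or "wrist"; returns a dict with "frame" (420x560x3 uint8, red, green, blue), "range_z" (420x560 float32, mm along the optical axis (not along the pixel's ray), 0 where there is no reading), "fx", "fy", "cx", "cy" (pixels), "extrinsics" (4x4, takes a point from camera to world coordinates); the wrist camera has in their place "mount" (4x4, takes a point from camera to tool coordinates, whose origin is the TCP and whose axes are the flange's). Camera axes: x right, y down, z forward; pixel columns grow to the right and rows downward; lengths in mm; the calibration is good to about 2 mm. The wrist camera is an equidistant fisheye: a pixel r from the principal point sees the ray r / f radians off the axis. A picture is of the moment at which its call begins: read the wrist's pose just before it.
- sign_off(): hands the job in; it is judged then, once.
Trained networks look in the newest picture that a camera, given by its name, has taken for a name from the list of things; names that differ only in an ending like _2 or _b are one class to them, and where a whole thing is asked for, a point or a joint stands for the part that bears it (a point fixed in the world has none). Each returns a list of dicts, best first, with "score" (0 to 1); they miss things now and then, are a little off and sometimes report something else, mostly with a low value. They report only what shows in the picture. A call takes as long as a camera call.
- spot_in(camera, query): "centre" ([x, y, z] in mm, in the coordinates of the camera as it stood for that picture, good to about 4 mm: the middle of the surface that is visible of it).
- silhouettes(camera, query): "mask" (420x560 bool, what is visible of it).
The state is a dict: "time_s": time; "joint_pos": joint angles; "joint_velocities": joint speeds; "joint_torque": joint torques, N m; "eef_pos": TCP position; "tool_rot": TCP orientation; "wrist_force": force on the tool from outside, world axes, zero at the start; "wrist_torque": the same for the moment, N m; "width": opening from 0.0 (shut) to 1.0 (fully open); "gripper_force": force on a finger pad.
Only numpy, scipy, OpenCV 4.12 (cv2) and the standard library are available. Lean on these libraries where they do the work, as an engineer would, in place of code of your own. Each camera call takes 0.05 s, during which the arm holds its last target. There are 200 camera calls.

## Working session

There is one attempt and no reset: what is moved stays moved. The work goes in short steps, Python scripts to look and compute and a shell command to move; the robot and the scene stay as the last step left them, time stands still between calls to the robot, and variables do not carry over. Pictures are saved under pics/ and viewed, at most 13 in all, crops included, and the job is handed in when it is done.

```bash
ls; mkdir -p pics; cat > h.py <<'E'
import numpy as np, cv2
from rig import state, capture, sign_off, spot_in, silhouettes
def world(c,mask=None):
    """points in world for static cams, HxWx3"""
    z=c["range_z"]; v,u=np.mgrid[:z.shape[0],:z.shape[1]]
    P=np.stack([(u-c["cx"])/c["fx"]*z,(v-c["cy"])/c["fy"]*z,z],-1)
    E=np.array(c["extrinsics"]); return P@E[:3,:3].T+E[:3,3]
def tw(c,p):
    E=np.array(c["extrinsics"]); return E[:3,:3]@np.array(p)+E[:3,3]
def save(n,f): cv2.imwrite("pics/"+n,cv2.cvtColor(f,cv2.COLOR_RGB2BGR))
E
python3 - <<'E'
from h import *
np.set_printoptions(precision=1,suppress=True)
s=state();print(s["time_s"],s["eef_pos"],np.array(s["tool_rot"]))
ims=[]
for n in ["top","scene"]:
    c=capture(n); save(n+"0.png",c["frame"]); W=world(c)
    for q in ["press","pin","pin_grip","lid","lid_knob","trivet","honey_jar","spice_left","pepper_mill","tomato_tin","salt_shaker","garlic"]:
        print(n,q,[(np.round(tw(c,d["centre"])),round(d["score"],2)) for d in spot_in(n,q)[:2]])
E
```

```text
pics
0.0 [ 132.6 -584.8  230.3] [[-1.  -0.2 -0. ]
 [-0.2  1.   0. ]
 [ 0.   0.  -1. ]]
top press [(array([ 449., -277.,   73.]), 0.81)]
top pin []
top pin_grip []
top lid [(array([ 485., -259.,   90.]), 0.76), (array([ 447., -276.,   72.]), 0.25)]
top lid_knob [(array([ 487., -261.,   90.]), 0.69)]
top trivet [(array([508., 332.,   7.]), 0.83)]
top honey_jar [(array([697., 328.,  98.]), 0.72), (array([528., 434., 106.]), 0.48)]
top spice_left [(array([527., 437., 107.]), 0.77)]
top pepper_mill [(array([697., 328.,  98.]), 0.59), (array([ 684., -143.,  133.]), 0.56)]
top tomato_tin [(array([ 675., -280.,   44.]), 0.59)]
top salt_shaker [(array([445.,  -9.,  82.]), 0.55), (array([527., 437., 105.]), 0.29)]
top garlic [(array([ 368., -428.,   28.]), 0.65)]
scene press [(array([ 471., -305.,   66.]), 0.9)]
scene pin [(array([ 423., -335.,   97.]), 0.48)]
scene pin_grip []
scene lid [(array([ 486., -262.,   92.]), 0.94)]
scene lid_knob [(array([ 482., -261.,   90.]), 0.62)]
scene trivet []
scene honey_jar [(array([698., 307.,  25.]), 0.66)]
scene spice_left []
scene pepper_mill [(array([ 681., -161.,   75.]), 0.98)]
scene tomato_tin [(array([ 671., -293.,   47.]), 0.93)]
scene salt_shaker [(array([442., -17.,  50.]), 0.68)]
scene garlic [(array([ 365., -445.,   29.]), 0.87), (array([ 685., -162.,   73.]), 0.66)]
```

View pics/top0.png

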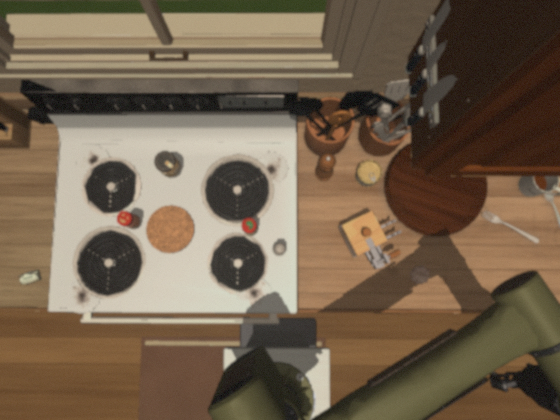

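View pics/scene0.png

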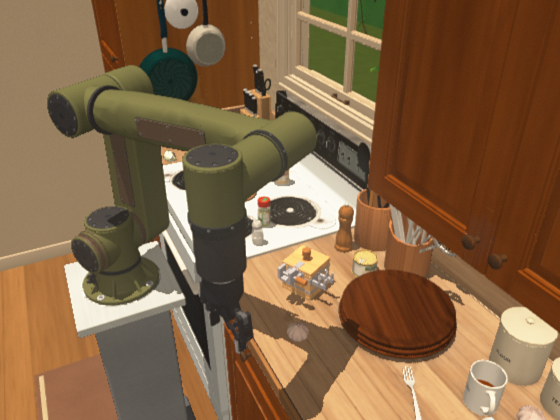

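```bash
python3 - <<'E'
from h import *
np.set_printoptions(precision=1,suppress=True)
c=capture("top"); W=world(c)
# lid top plate / rim plane at z~90 -> rectangle; trivet circle
x,y,z=W[...,0],W[...,1],W[...,2]
near=(abs(x-487)<110)&(abs(y+261)<110)
for lo,hi in [(83,98),(70,83),(98,116),(116,135)]:
    m=near&(z>lo)&(z<hi); P=W[m]
    if len(P): 
        r=cv2.minAreaRect(P[:,:2].astype(np.float32)); print(lo,hi,len(P),r,np.median(P[:,2]),np.median(P,0))
m=(abs(x-508)<120)&(abs(y-332)<120)&(z>4)&(z<22)
P=W[m]; print("triv",cv2.minEnclosingCircle(P[:,:2].astype(np.float32)),P.mean(0),np.median(P[:,2]))
print("floor", [np.median(z[(abs(x-a)<15)&(abs(y-b)<15)]) for a,b in [(500,-130),(400,-200),(508,230),(560,-380),(420,200)]])
E
```

```text
83 98 1286 ((474.1148986816406, -292.91229248046875), (160.1179962158203, 147.8564910888672), 26.54557991027832) 89.15888379525143 [ 481.1 -266.9   89.2]
70 83 135 ((472.5317077636719, -291.2751770019531), (159.3634796142578, 144.99267578125), 26.003320693969727) 79.09866603550313 [ 441.3 -285.3   79.1]
98 116 134 ((455.1421813964844, -278.55169677734375), (134.30453491210938, 98.32768249511719), 37.29801940917969) 106.35860487236494 [ 418.5 -311.9  106.4]
116 135 64 ((456.4836120605469, -278.33319091796875), (102.29623413085938, 23.741472244262695), 32.225833892822266) 124.80548450991671 [ 489.9 -257.6  124.8]
triv ((503.77349853515625, 329.2765808105469), 163.5845947265625) [498.2 334.9   9. ] 8.664502669868966
floor [np.float64(-7.838022017893309), np.float64(-7.397855581479007), np.float64(-0.13813429307674596), np.float64(41.63116579736709), np.float64(-0.0008317435275557727)]
```

The top view shows the press at pixel (368,232) with its ears to the lower right, at about (380,258), and the grip and forks on the right, at about (388,235). The trivet is at (170,229), with a spice jar close by at (125,218). In the scene view the press is at (305,268), and nothing tall stands next to the pin side except the garlic at (297,332). The yaw is about 26°. I'll move over the pin for a close look.

```bash
cat >> h.py <<'E'
def togo(t,yaw=None):
    """print tool-axis shift (mm) to world target t, and tool-z turn so that tool y has world angle yaw (deg)"""
    s=state(); R=np.array(s["tool_rot"]); p=np.array(s["eef_pos"])
    y=np.degrees(np.arctan2(R[1,1],R[0,1]))
    print("t",round(s["time_s"],2),"p",p.round(1),"yaw",round(y,1),"shift",(R.T@(np.array(t)-p)).round(1),
      "turn", None if yaw is None else round(np.radians((y-yaw+180)%360-180),3),"q6",round(s["joint_pos"][5],2),"F",np.round(s["wrist_force"],1),"w",round(s["width"]*85.4,1),"g",s["gripper_force"])
E
python3 - <<'E'
from h import *
np.set_printoptions(precision=3,suppress=True)
togo([410,-330,260],206)
print(np.array(capture("wrist")["mount"]))
E
```

```text
t 1.35 p [ 132.6 -585.1  231.3] yaw 102.8 shift [-326.9  187.5  -28.7] turn -1.802 q6 -0.33 F [-1.3  0.8  0.2] w 85.4 g 0.0
[[   0.      -0.946   -0.325   84.585]
 [   1.       0.       0.      -0.502]
 [  -0.      -0.325    0.946 -143.057]
 [   0.       0.       0.       1.   ]]
```

```bash
python3 -m crank '[-0.033,0.019,-0.003,0,0.04,-0.033,0.019,-0.003,0,0.04,-0.033,0.019,-0.003,0,0.04,-0.033,0.019,-0.003,0,0.04,-0.033,0.019,-0.003,0,0.04,-0.033,0.019,-0.003,0,0.04,-0.033,0.019,-0.003,0,0.04,-0.033,0.019,-0.003,0,0.04,-0.033,0.019,-0.003,0,0.04,-0.033,0.019,-0.003,0,0.04]' 40
python3 -m crank '[0,0,0,-0.12,0.04,0,0,0,-0.12,0.04,0,0,0,-0.12,0.04,0,0,0,-0.12,0.04,0,0,0,-0.12,0.04,0,0,0,-0.12,0.04,0,0,0,-0.12,0.04,0,0,0,-0.12,0.04,0,0,0,-0.12,0.04,0,0,0,-0.12,0.04]'
python3 -m crank '[0,0,0,-0.12,0.04,0,0,0,-0.12,0.04,0,0,0,-0.12,0.04,0,0,0,-0.12,0.04,0,0,0,-0.12,0.04,0,0,0,0,0.04]'
cat >> h.py <<'E'
def wcap():
    """wrist picture and its world points (fisheye), plus cam->world"""
    s=state(); c=capture("wrist"); T=np.eye(4); T[:3,:3]=s["tool_rot"]; T[:3,3]=s["eef_pos"]
    E=T@np.array(c["mount"]); c["extrinsics"]=E; z=c["range_z"]
    v,u=np.mgrid[:z.shape[0],:z.shape[1]]
    a=(u-c["cx"])/c["fx"]; b=(v-c["cy"])/c["fy"]; th=np.hypot(a,b)+1e-9
    k=np.tan(np.minimum(th,1.5))/th
    P=np.stack([a*k*z,b*k*z,z],-1); W=P@E[:3,:3].T+E[:3,3]; W[z<=0]=np.nan
    return c,W
E
python3 - <<'E'
from h import *
np.set_printoptions(precision=1,suppress=True)
togo([410,-330,260],206)
c,W=wcap(); save("w1.png",c["frame"]); np.save("W1.npy",W)
for q in ["pin","pin_grip","lid","lid_knob","press"]:
    print(q,[(tw(c,d["centre"]),round(d["score"],2)) for d in spot_in("wrist",q)[:2]])
E
```

```text
time_s: 2.23
eef_pos: [413.5, -325.4, 261.8]
tool_rot: [[-0.975, -0.221, 0.001], [-0.221, 0.975, -0.0], [-0.001, -0.0, -1.0]]
wrist_force: [0.6, -2.1, -0.0]
width: 0.471
gripper_force: 0.0
time_s: 3.07
eef_pos: [412.4, -326.9, 261.4]
tool_rot: [[-0.142, -0.99, 0.0], [-0.99, 0.142, 0.0], [-0.0, -0.0, -1.0]]
wrist_force: [0.0, 0.4, -0.8]
width: 0.47
gripper_force: 0.0
time_s: 3.57
eef_pos: [412.4, -326.9, 261.3]
tool_rot: [[0.441, -0.898, 0.0], [-0.898, -0.441, 0.0], [-0.0, -0.0, -1.0]]
wrist_force: [-0.5, -0.3, 0.4]
width: 0.471
gripper_force: 0.0
t 3.57 p [ 412.4 -326.9  261.3] yaw -153.9 shift [1.7 3.5 1.3] turn 0.002 q6 0.74 F [-0.5 -0.3  0.4] w 40.2 g 0.0
pin [(array([ 430.2, -339.5,   99.2]), 0.73), (array([ 465.6, -312.4,   74.9]), 0.24)]
pin_grip [(array([ 424.6, -339.3,   98.7]), 0.57)]
lid [(array([ 483.7, -267.9,   91. ]), 0.76)]
lid_knob [(array([ 480.3, -263.8,   89. ]), 0.84)]
press [(array([ 459.2, -309.9,   74.5]), 0.72), (array([ 484.3, -266.9,   89.4]), 0.55)]
```

View pics/w1.png

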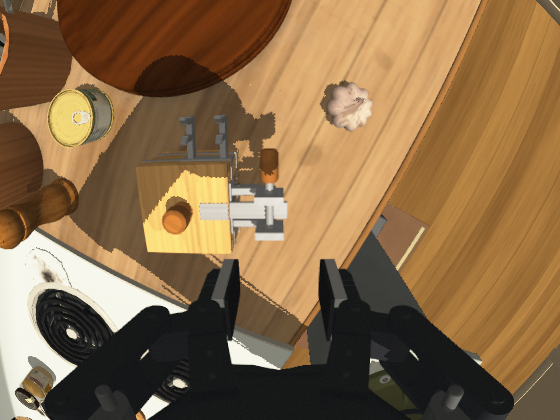

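The wrist picture shows the lid at (190,210) and its knob at (175,218). The ears and tongue are at (265,210), the grip at (269,165), and the forks at (188,140) and (221,140). I'll fit the pose from the depth.

```bash
cat > fit.py <<'E'
from h import *
from scipy.optimize import minimize
np.set_printoptions(precision=1,suppress=True)
W=np.load("W1.npy"); V,U=np.mgrid[:420,:560]
x,y,z=W[...,0],W[...,1],W[...,2]
m=(U>125)&(U<235)&(V>155)&(V<262)&(z>86)&(z<94)
mm=cv2.morphologyEx(m.astype(np.uint8),cv2.MORPH_OPEN,np.ones((5,5))); P=W[mm>0]
r=cv2.minAreaRect(P[:,:2].astype(np.float32)); print("plate",len(P),r,np.median(P[:,2]))
k=(U>155)&(U<195)&(V>195)&(V<240)&(z>112); K=W[k]; print("knob",K.mean(0),np.percentile(K[:,2],95),cv2.minEnclosingCircle(K[:,:2].astype(np.float32)))
g=(U>255)&(U<285)&(V>146)&(V<184)&(z>92); G=W[g]; print("grip",len(G),G.mean(0),cv2.minAreaRect(G[:,:2].astype(np.float32)),np.percentile(G[:,2],[50,95]))
f=(U>170)&(U<232)&(V>110)&(V<158)&(z>80)&(z<95); F=W[f]; print("forks",len(F),cv2.minAreaRect(F[:,:2].astype(np.float32)))
e=(U>225)&(U<295)&(V>175)&(V<245)&(z>109)&(z<117); e=W[e]; print("ears",len(e),cv2.minAreaRect(e[:,:2].astype(np.float32)))
for a in [r[2],r[2]-90,r[2]+90]:
    pass
E
python3 fit.py
```

```text
plate 7284 ((488.80255126953125, -259.8416748046875), (105.75259399414062, 99.75762176513672), 26.232545852661133) 90.49382028848447
knob [ 489.9 -261.2  123.9] 127.30971115046304 ((490.85882568359375, -258.3572692871094), 13.142720222473145)
grip 609 [ 430.5 -343.   100.7] ((430.3872375488281, -341.5595397949219), (17.457685470581055, 34.190330505371094), 26.100011825561523) [101.3 103.3]
forks 256 ((506.6097717285156, -344.40545654296875), (43.83546447753906, 27.887134552001953), 25.99007225036621)
ears 498 ((408.6029968261719, -298.8478698730469), (27.418912887573242, 43.6288948059082), 26.189786911010742)
```

```bash
python3 -c "
from h import *
togo([429.3,-341.2,75],206.1)"
```

```text
t 3.87 p [ 412.4 -326.9  261.3] yaw -154.2 shift [ 20.2  -9.  186.3] turn -0.005 q6 0.74 F [0.5 0.5 0.4] w 40.1 g 0.0
```

```bash
python3 -m crank '[0.010,-0.0045,0.02,-0.005,0.04,0.010,-0.0045,0.033,0,0.04,0,0,0.033,0,0.04,0,0,0.033,0,0.04,0,0,0.018,0,0.04,0,0,0,0,0.04]' 40 >/dev/null
python3 -c "
from h import *
togo([429.3,-341.2,75],206.1)"
```

```text
t 4.37 p [ 427.1 -339.5  118.8] yaw -153.9 shift [ 2.8 -1.5 43.8] turn -0.0 q6 0.76 F [-0.5 -0.2 -0.2] w 39.9 g 0.0
```

```bash
python3 -m crank '[0.0025,-0.0015,0.005,0,0.04,0,0,0.015,0,0.04,0,0,0.015,0,0.04,0,0,0.009,0,0.04,0,0,0,0,0.04,0,0,0,0,0.04]' 40 >/dev/null
python3 -c "
from h import *
togo([429.3,-341.2,75],206.1)
c,W=wcap(); save('w2.png',c['frame']); np.save('W2.npy',W)"
```

```text
t 4.87 p [ 432.2 -342.9   81.4] yaw -153.8 shift [-2.8  1.9  6.4] turn 0.001 q6 0.76 F [-0.   0.3  0.9] w 39.9 g 0.0
```

View pics/w2.png

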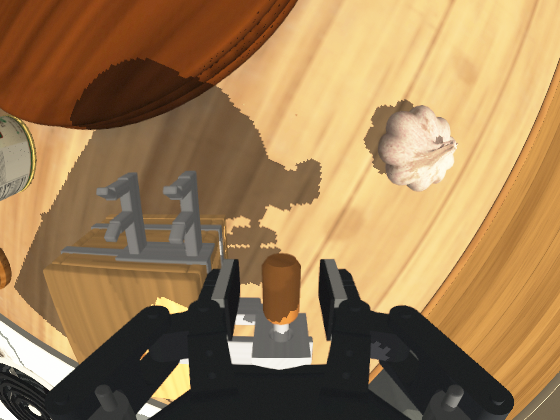

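The grip at (281,290) sits midway between the fingers. I'll lower 6 mm and close.

```bash
python3 -m crank '[-0.002,0.001,0.006,0,0.04,0,0,0,0,0.04,0,0,0,0,0.01,0,0,0,0,0.01,0,0,0,0,0.01,0,0,0,0,0.01,0,0,0,0,0.01]' 40
python3 -c "
from h import *
togo([429.3,-341.2,75],206.1)"
```

```text
time_s: 5.5
eef_pos: [430.1, -341.3, 74.6]
tool_rot: [[0.441, -0.897, 0.0], [-0.897, -0.441, -0.0], [0.0, -0.0, -1.0]]
wrist_force: [-0.6, 0.4, 1.0]
width: 0.199
gripper_force: 39.0
t 5.5 p [ 430.1 -341.3   74.6] yaw -153.8 shift [-0.4  0.7 -0.4] turn 0.001 q6 0.76 F [-0.6  0.4  1. ] w 17.0 g 38.98091912269592
```

```bash
python3 -m crank '[0.006,0,0,0,0.01,0.01,0,0,0,0.01,0.01,0,0,0,0.01,0.01,0,0,0,0.01,0.012,0,0,0,0.01,0.012,0,0,0,0.01,0.012,0,0,0,0.01,0,0,0,0,0.01]'
python3 - <<'E'
from h import *
togo([429.3,-341.2,75],206.1)
c,W=wcap(); save("w3.png",c["frame"]); np.save("W3.npy",W)
E
```

```text
time_s: 6.17
eef_pos: [462.1, -407.9, 73.2]
tool_rot: [[0.44, -0.898, -0.001], [-0.898, -0.44, 0.0], [-0.001, 0.001, -1.0]]
wrist_force: [-0.0, -0.0, -0.1]
width: 0.195
gripper_force: 39.0
t 6.17 p [ 462.1 -407.9   73.2] yaw -153.9 shift [-74.3   0.1  -1.8] turn -0.0 q6 0.85 F [-0.  -0.  -0.1] w 16.7 g 38.97783815860748
```

View pics/w3.png

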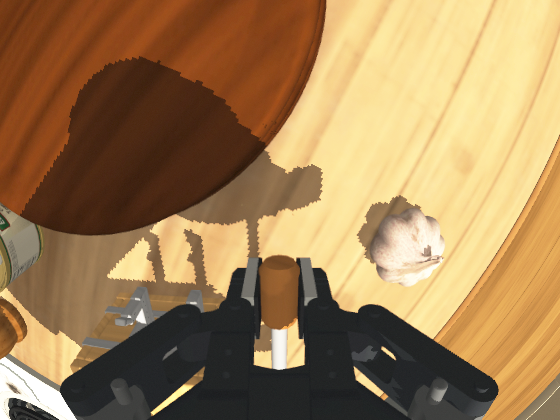

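The pin is out: the bare shaft shows at (279,348), below the grip. I'll lift, turn 90° so the tip points to press +x, and move over the rest.

```bash
python3 -m crank '[0,0,-0.015,0,0.01,0,0,-0.02,0,0.01,0,0,-0.01,0.1,0.01,0,0,0,0.12,0.01,0,0,0,0.12,0.01,0,0,0,0.12,0.01,0,0,0,0.12,0.01,0,0,0,0.12,0.01,0,0,0,0.12,0.01,0,0,0,0.12,0.01]' > /dev/null
python3 -m crank '[0,0,0,0.12,0.01,0,0,0,0.12,0.01,0,0,0,0.12,0.01,0,0,0,0.12,0.01,0,0,0,0.12,0.01,0,0,0,0.031,0.01,0,0,0,0,0.01]'
python3 - <<'E'
from h import *
togo([466,-364.1,120],116.1)
E
```

```text
time_s: 7.63
eef_pos: [461.7, -405.7, 119.0]
tool_rot: [[-0.898, -0.44, -0.0], [-0.44, 0.898, 0.0], [0.0, 0.0, -1.0]]
wrist_force: [-0.7, -0.4, -0.3]
width: 0.195
gripper_force: 39.0
t 7.63 p [ 461.7 -405.7  119. ] yaw 116.1 shift [-22.2  35.4  -1. ] turn 0.0 q6 -0.72 F [-0.7 -0.4 -0.3] w 16.6 g 39.031822979450226
```

```bash
python3 -m crank '[-0.006,0.01,0,0,0.01,-0.009,0.014,0,0,0.01,-0.007,0.011,0,0,0.01,0,0,0,0,0.01,0,0,0,0,0.01]' >/dev/null
python3 - <<'E'
from h import *
np.set_printoptions(precision=1,suppress=True)
togo([466,-364.1,120],116.1)
c,W=wcap(); save("w4.png",c["frame"]); np.save("W4.npy",W)
c,W=capture("top"),None; W=world(c); np.save("T4.npy",W); save("t4.png",cv2.resize(c["frame"][180:300,320:440],(600,600)))
E
```

```text
t 8.05 p [ 466.4 -363.8  119.6] yaw 116.3 shift [ 0.5 -0.1 -0.4] turn 0.004 q6 -0.79 F [ 0.2 -0.3 -0.1] w 16.4 g 39.06987190246582
```

View pics/w4.png

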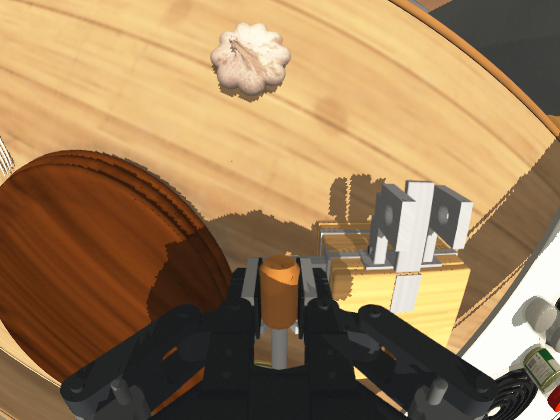

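The pin is held straight, with the grip at (281,290) and the shaft at (279,345). The ears show at (395,220) and (450,215), and the forks are hidden. I'll check the press pose and pin axis from the depth here.

```bash
python3 - <<'E'
from h import *
np.set_printoptions(precision=1,suppress=True)
W=np.load("W4.npy"); V,U=np.mgrid[:420,:560]; z=W[...,2]
a=np.radians(26.1); O=np.array([491,-258.3])
def pf(P): d=P[:,:2]-O; return np.c_[d[:,0]*np.cos(a)+d[:,1]*np.sin(a),-d[:,0]*np.sin(a)+d[:,1]*np.cos(a),P[:,2]]
e=(U>370)&(U<480)&(V>175)&(V<260)&(z>109)&(z<118); r=cv2.minAreaRect(pf(W[e])[:,:2].astype(np.float32)); print("ears pf",e.sum(),r,np.median(W[e][:,2]))
p=(U>272)&(U<288)&(V>334)&(V<368)&(z>110); P=pf(W[p]); print("shaft",p.sum(),P.mean(0),P.min(0),P.max(0))
for v0,v1 in [(336,344),(352,364)]:
    q=p&(V>=v0)&(V<v1); Q=pf(W[q]); 
    if len(Q): print(v0,Q.mean(0),Q[:,1].min(),Q[:,1].max(),np.percentile(Q[:,2],90))
g=(U>264)&(U<298)&(V>258)&(V<328)&(z>110); G=pf(W[g]); print("grip",g.sum(),G.mean(0),np.percentile(G,[2,98],axis=0))
l=(U>380)&(U<475)&(V>265)&(V<350)&(z>87)&(z<94); print(pf(W[l])[:,0:2].min(0),pf(W[l])[:,:2].max(0))
E
```

```text
ears pf 1608 ((-91.8897705078125, 0.23906707763671875), (28.63602638244629, 45.58821487426758), 0.199283629655838) 113.26328382995854
shaft 464 [-35.9 -83.6 142.1] [-48.1 -87.  139.5] [-22.3 -80.  144. ]
336 [-44.1 -83.7 142.1] -86.90436744705931 -80.00703543056505 143.01806337898913
352 [-31.2 -83.6 142. ] -87.00500706041032 -80.20892428176461 143.08679071697057
grip 2220 [-74.2 -83.3 145.4] [[-86.6 -90.1 137.5]
 [-56.7 -76.2 148.3]]
[-54.4 -19.2] [23.3 50.8]
```

```bash
python3 -m crank '[-0.0015,0,0.015,0,0.01,0,0,0.02,0,0.01,0,0,0.012,0,0.01,0,0,0.006,0,0.01,0,0,0.004,0,0.01,0,0,0.004,0,0.01,0,0,0.004,0,0.01,0,0,0.002,0,0.01,0,0,0,0,0.01]'

```

```text
time_s: 8.9
eef_pos: [467.4, -364.0, 52.2]
tool_rot: [[-0.897, -0.441, -0.0], [-0.441, 0.897, 0.0], [0.0, 0.0, -1.0]]
wrist_force: [1.3, 0.1, -1.5]
width: 0.199
gripper_force: 39.1
```

```bash
python3 -m crank '[0,0,0.001,0,0.01,0,0,0.001,0,0.01,0,0,0,0,0.01]'; python3 -m crank '[0,0,0,0,0.03,0,0,0,0,0.03,0,0,0,0,0.03]'
python3 - <<'E'
from h import *
togo([467.4,-364,120],116.1)
c,W=wcap(); save("w5.png",c["frame"]); np.save("W5.npy",W)
E
```

```text
time_s: 9.15
eef_pos: [467.7, -364.2, 51.0]
tool_rot: [[-0.897, -0.441, 0.001], [-0.441, 0.897, -0.001], [-0.0, -0.001, -1.0]]
wrist_force: [0.4, 1.1, 2.0]
width: 0.197
gripper_force: 39.3
time_s: 9.4
eef_pos: [467.4, -363.9, 50.2]
tool_rot: [[-0.897, -0.441, -0.0], [-0.441, 0.897, 0.0], [-0.0, 0.0, -1.0]]
wrist_force: [0.0, 0.0, 0.2]
width: 0.35
gripper_force: 0.0
t 9.4 p [ 467.4 -363.9   50.2] yaw 116.2 shift [  0.   -0.  -69.8] turn 0.001 q6 -0.79 F [0.  0.  0.2] w 29.9 g 0.0
```

View pics/w5.png

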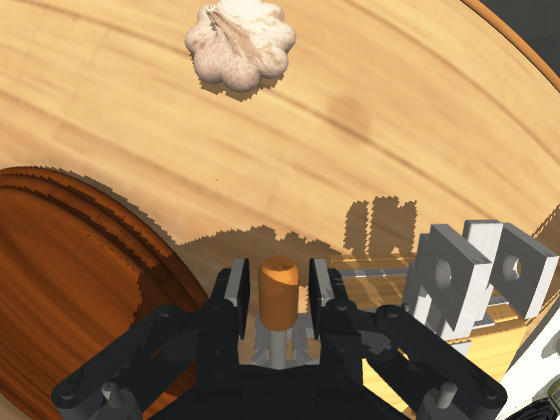

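The pin is free of the fingers: grip at (279,295), shaft between the fork prongs at (280,345). I'll back straight up and check from above.

```bash
python3 -m crank '[0,0,-0.01,0,0.03,0,0,-0.02,0,0.03,0,0,-0.03,0,0.03,0,0,-0.04,0,0.05,0,0,-0.04,0,0.05,0,0,0,0,0.05]'
python3 - <<'E'
from h import *
np.set_printoptions(precision=1,suppress=True)
togo([490.8,-258.4,150],116.1)
c,W=wcap(); save("w6.png",c["frame"]); np.save("W6.npy",W)
z=W[...,2]; a=np.radians(26.1); d=W[...,:2]-np.array([491,-258.3])
X=d[...,0]*np.cos(a)+d[...,1]*np.sin(a); Y=-d[...,0]*np.sin(a)+d[...,1]*np.cos(a)
for x0 in range(-92,16,6):
    m=(abs(X-x0)<3)&(abs(Y+84)<12)&(z>62)&(z<95)
    if m.sum()>3: i=np.argmax(np.where(m&(abs(Y+84)<4.5),z,0)); print(x0,m.sum(),z[m&(abs(Y+84)<3)].max(initial=0),np.median(Y[m]))
E
```

```text
time_s: 9.95
eef_pos: [469.6, -366.5, 201.6]
tool_rot: [[-0.897, -0.441, 0.012], [-0.441, 0.897, -0.009], [-0.007, -0.013, -1.0]]
wrist_force: [-0.1, -0.2, 1.8]
width: 0.586
gripper_force: 0.0
t 9.95 p [ 469.6 -366.5  201.6] yaw 116.2 shift [-66.4  88.3  50.9] turn 0.001 q6 -0.79 F [-0.1 -0.2  1.8] w 50.1 g 0.0
-86 98 78.62973340554123 -85.23659738356298
-80 148 80.82457437171797 -85.2279128309628
-74 140 81.07688723707327 -85.18478644703993
-68 138 80.72730016598894 -85.13476221090899
-62 129 80.40353665981536 -85.95427333104335
-56 111 79.74749130785023 -85.9204705885576
-50 41 75.22407025253659 -85.00917212393333
-44 281 75.67386330925848 -83.18205717600345
-38 106 75.62992437652036 -84.91496266094964
-32 46 75.5343494404583 -84.88955315898131
-26 46 74.83194446089402 -85.28439842427875
-20 48 75.44282830248238 -85.23705010362696
-14 47 75.22607278153748 -84.74453109347438
-8 304 75.7151952493112 -82.79897177818131
-2 83 75.62987030509703 -85.57359751800443
4 26 74.70718137421835 -85.52007593585626
```

View pics/w6.png

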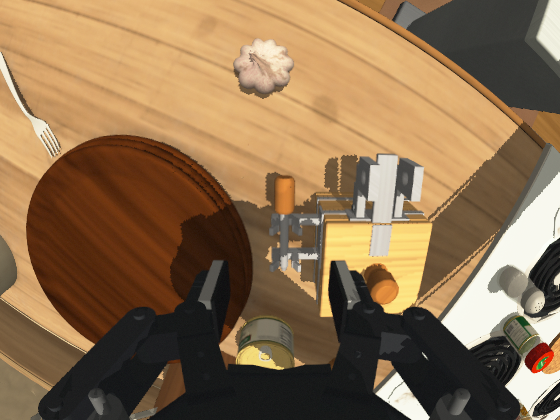

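The pin lies level in both notches: grip at (285,195), shaft from (284,215) to (284,265). Its top is at z ≈ 75 along the whole length, so it's centred. Next is the knob at (382,284).

```bash
python3 -m crank '[-0.02,0.027,0,0,0.05,-0.022,0.03,0.01,0,0.05,-0.016,0.021,0.02,0,0.05,-0.008,0.01,0.02,0,0.05,0,0,0,0,0.05,0,0,0,0,0.05]' >/dev/null
python3 - <<'E'
from h import *
np.set_printoptions(precision=1,suppress=True)
togo([490.8,-258.4,97],116.1)
c,W=wcap(); np.save("W7.npy",W); save("w7.png",c["frame"])
z=W[...,2]; a=np.radians(26.1); d=W[...,:2]-np.array([491,-258.3])
m=(np.hypot(d[...,0],d[...,1])<25)&(z>105)&(z<132); K=W[m]; print(len(K),cv2.minEnclosingCircle(K[:,:2].astype(np.float32)),K[:,2].max())
E
```

```text
t 10.5 p [ 487.3 -255.3  139.5] yaw 116.3 shift [-1.9 -4.3 42.5] turn 0.003 q6 -1.0 F [-0.1 -0.3  0. ] w 50.1 g 0.0
1850 ((490.7322082519531, -258.35736083984375), 13.143104553222656) 128.2377417417253
```

```bash
python3 -m crank '[-0.002,-0.004,0,0,0.05,0,0,0.02,0,0.05,0,0,0.015,0,0.05,0,0,0.007,0,0.05,0,0,0,0,0.05]' >/dev/null
python3 -c "
from h import *
togo([490.8,-258.4,97],116.1)"
python3 -m crank '[0,0,0,0,0.015,0,0,0,0,0.015,0,0,0,0,0.015,0,0,0,0,0.015,0,0,0,0,0.015]' 45
```

```text
t 10.97 p [ 490.7 -259.3   97.1] yaw 116.1 shift [-0.5  0.8  0.1] turn -0.0 q6 -0.99 F [ 0.3 -0.6 -0.5] w 50.1 g 0.0
time_s: 11.38
eef_pos: [492.1, -259.2, 100.1]
tool_rot: [[-0.897, -0.441, 0.002], [-0.441, 0.897, -0.001], [-0.001, -0.002, -1.0]]
wrist_force: [-0.6, -1.3, 5.4]
width: 0.283
gripper_force: 44.5
```

```bash
python3 -m crank '[0,0,-0.003,0,0.015,0,0,-0.005,0,0.015,0,0,-0.008,0,0.015,0,0,-0.01,0,0.015,0,0,-0.012,0,0.015,0,0,-0.012,0,0.015,0,0,0,0,0.015]' 
python3 - <<'E'
from h import *
np.set_printoptions(precision=1,suppress=True)
togo([490.8,-258.4,160],116.1)
c,W=wcap(); np.save("W8.npy",W); save("w8.png",c["frame"])
E
```

```text
time_s: 11.97
eef_pos: [492.7, -259.3, 152.4]
tool_rot: [[-0.897, -0.441, 0.005], [-0.441, 0.897, -0.002], [-0.004, -0.004, -1.0]]
wrist_force: [0.9, -0.6, -1.0]
width: 0.287
gripper_force: 44.3
t 11.97 p [ 492.7 -259.3  152.4] yaw 116.2 shift [ 1.3  1.6 -7.6] turn 0.001 q6 -0.99 F [ 0.9 -0.6 -1. ] w 24.5 g 44.255711472651456
```

View pics/w8.png

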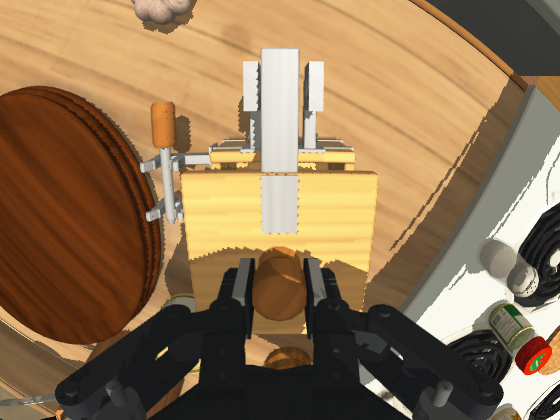

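The lid hangs level from the knob at (279,283), the tongue is clear above the ears, and the pin is still in its rest at (165,150). I'll locate the trivet precisely and measure the lid relative to the TCP.

```bash
python3 - <<'E'
from h import *
np.set_printoptions(precision=1,suppress=True)
W=np.load("W8.npy"); z=W[...,2]; V,U=np.mgrid[:420,:560]
m=(U>185)&(U<378)&(V>172)&(V<245)&(z>130)&(z<160); P=W[m]
A=np.c_[P[:,:2]-P[:,:2].mean(0),np.ones(len(P))]; print("plate slope",np.linalg.lstsq(A,P[:,2],rcond=None)[0]*[1000,1000,1],np.median(P[:,2]))
c=capture("top"); T=world(c); S=silhouettes("top","trivet")
for s in S[:1]:
    M=s["mask"]; P=T[M]; print(s["score"],M.sum(),np.median(P,0)); 
    P=P[abs(P[:,2]-np.median(P[:,2]))<6]
    hull=cv2.convexHull(P[:,:2].astype(np.float32))[:,0]; e=cv2.fitEllipse(hull); print(e,cv2.minEnclosingCircle(hull),np.percentile(P[:,2],[5,50,95]))
togo([505,330,180],116.1)
for n in ["spice_left","spice_right","honey_jar","salt_shaker"]: print(n,[(tw(c,d["centre"]),round(d["score"],2)) for d in spot_in("top",n)[:3]])
E
```

```text
plate slope [  6.   -3.1 142.8] 142.71752496097199
0.75 1816 [508.2 329.8   9.4]
((508.2457580566406, 331.0209655761719), (146.9832000732422, 149.80056762695312), 168.27943420410156) ((507.99420166015625, 331.1298828125), 75.234375) [ 4.7  9.4 14. ]
t 12.12 p [ 491.4 -258.4  148.1] yaw 116.2 shift [-271.8  522.1  -31.5] turn 0.001 q6 -0.99 F [-0.1  0.1 -2.9] w 24.3 g 44.24088642408606
spice_left [(array([527.6, 437.3, 104. ]), 0.9)]
spice_right [(array([505.1,  78.6, 107.3]), 0.68)]
honey_jar [(array([699.9, 327. ,  98.7]), 0.94)]
salt_shaker []
```

```bash
python3 -m crank '[0,0,-0.012,0,0.015,0,0,-0.018,0,0.015,0,0,-0.012,0,0.015,-0.0047,0.0089,0,0,0.015,-0.0093,0.0177,0,0,0.015,-0.014,0.0266,0,0,0.015,-0.0168,0.0319,0,0,0.015,-0.0168,0.0319,0,0,0.015,-0.0168,0.0319,0,0,0.015,-0.0168,0.0319,0,0,0.015]'
python3 -m crank '[-0.0168,0.0319,0,0,0.015,-0.0168,0.0319,0,0,0.015,-0.0168,0.0319,0,0,0.015,-0.0168,0.0319,0,0,0.015,-0.0168,0.0319,0,0,0.015,-0.0168,0.0319,0,0,0.015,-0.0168,0.0319,0,0,0.015,-0.0168,0.0319,0,0,0.015,-0.0168,0.0319,0,0,0.015,-0.014,0.0266,0,0,0.015]'
python3 -m crank '[-0.0093,0.0177,0,0,0.015,-0.0052,0.0097,0,0,0.015,0,0,0,0.06,0.015,0,0,0,0.12,0.015,0,0,0,0.12,0.015,0,0,0,0.06,0.015,0,0,0,0,0.015]' > /dev/null
python3 -c "
from h import *
togo([508,331,36],95.5)"
```

```text
time_s: 13.15
eef_pos: [496.6, -52.3, 190.3]
tool_rot: [[-0.898, -0.441, 0.0], [-0.441, 0.898, 0.001], [-0.001, 0.0, -1.0]]
wrist_force: [0.1, 0.5, -2.0]
width: 0.282
gripper_force: 44.4
time_s: 13.98
eef_pos: [506.1, 302.8, 190.0]
tool_rot: [[-0.897, -0.442, -0.0], [-0.442, 0.897, 0.0], [0.0, 0.001, -1.0]]
wrist_force: [0.8, -0.7, -1.7]
width: 0.282
gripper_force: 44.4
t 14.57 p [507.6 330.9 190.3] yaw 95.4 shift [-4.000e-01  1.000e-01  1.543e+02] turn -0.001 q6 -2.38 F [ 0.1 -0.5 -2.7] w 24.2 g 44.43848571827402
```

```bash
python3 -m crank '[0,0,0.02,0,0.015,0,0,0.035,0,0.015,0,0,0.035,0,0.015,0,0,0.03,0,0.015,0,0,0.015,0,0.015,0,0,0.005,0,0.015,0,0,0,0,0.015,0,0,0,0,0.015]' >/dev/null
python3 - <<'E'
from h import *
np.set_printoptions(precision=1,suppress=True)
togo([508,331,36],95.5)
c,W=wcap(); np.save("W9.npy",W); save("w9.png",c["frame"])
z=W[...,2]; V,U=np.mgrid[:420,:560]
m=(U>200)&(U<360)&(V>180)&(V<240); P=W[m]; print(np.median(P,0), np.percentile(P[:,2],[10,50,90]))
E
```

```text
t 15.23 p [508.6 331.3  51.9] yaw 95.6 shift [ 0.6 -0.3 15.9] turn 0.002 q6 -2.38 F [-0.1  0.5 -1. ] w 24.1 g 44.45327155088307
[nan nan nan] [nan nan nan]
```

View pics/w9.png

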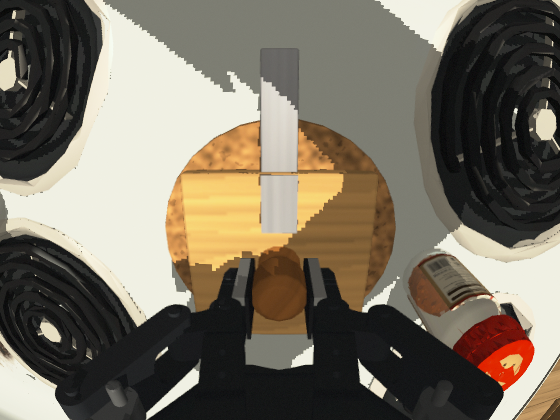

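The lid at (280,230) is level and centred over the trivet at (280,215), with the jar at (470,300) clear to the side. I'll lower it gently.

```bash
python3 -m crank '[0,0,0.005,0,0.015,0,0,0.004,0,0.015,0,0,0.002,0,0.015,0,0,0.001,0,0.015,0,0,0,0,0.015,0,0,0,0,0.015]'
```

```text
time_s: 15.78
eef_pos: [507.9, 331.1, 38.4]
tool_rot: [[-0.995, -0.097, 0.0], [-0.097, 0.995, 0.0], [-0.0, 0.0, -1.0]]
wrist_force: [0.8, -0.3, -2.5]
width: 0.279
gripper_force: 44.4
```

```bash
python3 -m crank '[0,0,0.001,0,0.015,0,0,0,0,0.015,0,0,0,0,0.015]'|grep -E "eef_pos|wrist_f"; python3 -m crank '[0,0,0.001,0,0.015,0,0,0,0,0.015,0,0,0,0,0.015]'|grep -E "eef_pos|wrist_f"
python3 - <<'E'
from h import *
np.set_printoptions(precision=1,suppress=True)
c,W=wcap(); z=W[...,2]; V,U=np.mgrid[:420,:560]
m=(U>200)&(U<255)&(V>185)&(V<230)&(c["range_z"]>0); print("plate",np.median(W[m],0))
m=(U>200)&(U<250)&(V>140)&(V<160)&(c["range_z"]>0); print("cork",np.median(W[m],0))
E
```

```text
eef_pos: [508.1, 331.2, 38.1]
wrist_force: [-2.1, -0.4, 3.4]
eef_pos: [508.1, 331.2, 38.1]
wrist_force: [-4.5, -2.0, 7.9]
plate [478.5 302.   28.5]
cork [452.7 296.4  10.4]
```

The lid is down: the plate is 18.1 mm above the cork and there is contact force. I'll release it.

```bash
python3 -m crank '[0,0,-0.0015,0,0.015,0,0,0,0,0.03,0,0,0,0,0.05,0,0,0,0,0.05,0,0,0,0,0.05,0,0,0,0,0.05]'|grep -E "wrist_f|width"
python3 -m crank '[0,0,-0.01,0,0.05,0,0,-0.02,0,0.05,0,0,-0.03,0,0.05,0,0,-0.04,0,0.05,0,0,-0.04,0,0.05,0,0,-0.02,0,0.05,0,0,0,0,0.05,0,0,0,0,0.05]'|grep -E "time|eef_p|wrist_f|width"
python3 - <<'E'
from h import *
np.set_printoptions(precision=1,suppress=True)
c,W=wcap(); z=W[...,2]; a=c["frame"]
d=np.hypot(W[...,0]-508,W[...,1]-331); m=(d<30)&(z>50)&(z<80); K=W[m]; print("knob",cv2.minEnclosingCircle(K[:,:2].astype(np.float32)),np.percentile(K[:,2],95))
m=(d<75)&(z>24)&(z<33); P=W[m]; print("plate",cv2.minAreaRect(P[:,:2].astype(np.float32)),np.percentile(P[:,2],[5,50,95]))
s=capture("scene"); save("end.png",np.hstack([cv2.resize(a,(400,300)),cv2.resize(s["frame"],(400,300))]))
T=world(s); print([(tw(s,d["centre"]),d["score"]) for d in spot_in("scene","pin")])
E
```

```text
wrist_force: [0.6, -0.3, -0.2]
width: 0.589
time_s: 17.5
eef_pos: [508.4, 331.5, 200.5]
wrist_force: [-0.7, 0.2, -1.0]
width: 0.585
knob ((508.231201171875, 330.433837890625), 13.072941780090332) 65.35380650354661
plate ((495.87567138671875, 329.5263977050781), (123.98255157470703, 100.65998077392578), 5.490924835205078) [26.8 28.5 29.8]
[(array([ 468.1, -358. ,   75.3]), 0.59)]
```

View pics/end.png

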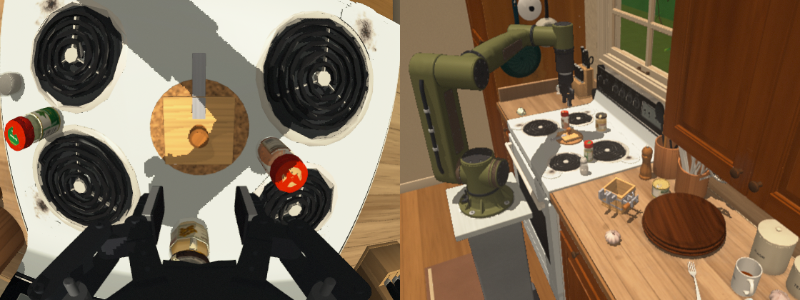

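The lid sits upright and centred on the trivet at (199,130). The pin is still in the rest, the jars are standing, and the gripper is clear, so I'm handing the job in.

```bash
python3 -c "
from rig import sign_off
print(sign_off())"
```

```text
the job is handed in; nothing more can be done
None
```

The job is handed in at about 17.6 s: the pin lies in both notches of its rest, and the lid sits upright, its knob within about 1 mm of the trivet's centre. The gripper is clear, and nothing else looked moved in the last pictures.

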